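# Slide the socket tray home past the gravity catch

## Task

Put the black socket tray back in its steel dock on the bench: pick it up by its handle, set it down flat on the open front part of the dock's floor, then slide it in along the floor so that its own front edge lifts the hinged catch, and keep on against the spring plunger at the far end until the catch drops down behind the tray, then let go and leave the tray held between plunger and catch. Work gently, never pressing on the dock with more than about 25 N in any direction, and handle only the tray: leave the dock and its catch untouched by the gripper, and the things lying around undisturbed.

Things in the scene. Friction and masses are not known exactly. Their poses are not given: they have to be found in the camera images.
- tray: Black flat block 100 (x) by 90 (y) by 18 (z) mm, about 0.36 kg (varies), with two rows of sockets up to 28 mm high and an upright steel handle plate in its middle, 34 (x) by 14 (y) mm, from 18 to 82 mm above the underside. Origin: centre of the underside; x along its length and the handle's 34 mm, z up. Either end may go in first. Starts flat on the bench.
- dock: Low rigid steel dock fixed to the bench; origin on the bench under it. x: the way the tray goes in, y: left of that, z up; offsets below are in its frame, mm. Floor sheet: top at z 6, x -150 to 80, y -65 to 65. Hard end walls, face at x 73: the tray stops dead when its centre is at x 23. A hinge post stands at x -108 to -88, y 57 to 65, up to z 42.
- apron (a point): Dock frame (-112, 0, 6) mm: where the tray's underside centre goes when set down flat on the open front of the floor, before the catch and lead-ins. The catch's hinge arm passes at y 50 to 57 there, 22 mm above the floor, beside the tray.
- mouth (a point): Dock frame (-37, 0, 6) mm: start of the two guide rails, which run on to x 76, 12 mm high, inner faces at y -47 and 47 (2 mm to spare each side of the tray). Flared lead-ins before them, from x -68, are about 10 mm wider on each side at the start.
- home (a point): Dock frame (14, 0, 6) mm: the tray's underside centre when its rear end rests on the dropped catch. To let the catch drop the tray must first go about 3 mm past this point, and it stops dead 9 mm past it. Measured poses are hardly good enough for that: feel for it. Afterwards the plunger pushes the tray back, or friction leaves it up to 9 mm past.
- catch (a joint): Angle of the dark steel gravity catch, rad: 0 down at rest, grows as the nose rises, at most 0.9; it falls by its own weight (0.1 kg). Hinge axis along the dock's y at x -98, z 34 mm; an arm runs towards +x outside the left rail. About 0.2 while the nose rides on the tray's top; its top is then up to z 65 mm.
- nose (a point): Bottom rear edge of the catch's nose, which is 12 mm wide (dock y 33 to 45 mm): at dock x -36, z 12 mm when down. The nose has an upright rear face and, towards the incoming tray, a 45 degree slope rising to dock x -60, z 36 mm. The tray's front top edge meets the slope when its centre is at about x -102 mm, and lifts it.
- plunger_face (a point): Middle of the face of the round spring plunger, 18 mm across, at the far end; out at rest at dock x 56, z 17 mm. It is pushed in along x, resisting with 1.6 N plus 0.4 N per mm: about 6 N at the tray's rest on the catch, 9 N at the end walls.
- wrench: Steel open wrench, 170 mm long, lying on the bench. Leave alone.
- lockring: Steel ring 42 mm across, 12 mm high. Leave alone.
- cone: Small steel turned hub cone, 32 mm across, 34 mm high. Leave alone.
- oiler: White closed bottle, 52 mm across, 130 mm high. Leave alone.
- chainring: Flat aluminium ring, 124 mm across, 5 mm thick. Leave alone.

How it is judged (in metres and radians):
On the way, in this order (a step that is already met when the one before it is completed fails the run):
1. the tray sits flat on the open front of the dock's floor, before the catch (x of tray in the frame of dock between -0.135 and -0.08 m and y of tray in the frame of dock between -0.012 and 0.012 m and z of tray in the frame of dock between 0.003 and 0.009 m and angle between tray's own z axis and vertical below 0.06 rad and contact force between tray and dock above 0.3 N), for 0.1 s.
2. the tray, low on the dock's floor, goes in under the catch and holds it up (x of tray in the frame of dock between -0.08 and 0.012 m and z of tray in the frame of dock between 0.002 and 0.012 m and value of joint catch above 0.1 rad), for 0.1 s.
At the end, for the whole second after the job is handed in: The tray lies flat (within 0.05 rad) and in line (within 0.06 rad) on the dock's floor behind the catch, its centre at x 10 to 24 mm and y within 4 mm in the dock's frame, underside at z 3 to 9 mm; the catch is down (under 0.05 rad); the tray is let go and at rest (x of tray in the frame of dock between 0.01 and 0.024 m and y of tray in the frame of dock between -0.004 and 0.004 m and z of tray in the frame of dock between 0.003 and 0.009 m and angle between tray's own z axis and vertical below 0.05 rad and angle between the x axis of tray and the x axis of dock, either way round below 0.06 rad and value of joint catch below 0.05 rad and linear speed of tray below 0.01 m/s and contact force between the fingers and tray below 0.1 N); the robot touches nothing.
It fails at once if the tray is pressed against the dock (floor, rails, catch, plunger, end walls together) with more than 45 N (contact force between tray and dock above 45 N).
It fails at once if the robot touches the dock or its catch (contact force between any of the fingers, the arm and dock above 1 N).
It fails at once if the tray is tipped by more than 0.35 rad (angle between tray's own z axis and vertical above 0.35 rad).
It fails at once if a bystander is moved by more than 15 mm (distance of any of wrench, lockring, cone, oiler, chainring from where it was at the start of the episode above 0.015 m).
It also fails if it takes over 72 s, if anything falls off the work surface, if the arm or the gripper's body presses on something with over 40 N, if the wrist force passes 120 N, or if a joint passes its speed limit or range.

## Robot

A 7-joint arm with a two-finger parallel gripper is mounted at the origin on the work surface. World frame = base frame: x ahead of the robot, y to its left, z up, the work surface at z = 0. Lengths are in m, angles in degrees, forces in N, time in s.
With the tool pointing down it reaches from about 0.35 to 0.9 m from the base axis. Payload 19.9 kg.
Tool frame: the origin (TCP) lies at the centre of the arm's flange, where the gripper is bolted on; the fingertips stand 199 mm ahead of it and the grasp point (between the pads) lies 180 mm ahead of it; z points along the fingers, x is the direction in which the jaws open and shut, and the axes are right-handed (so a half turn about z gives the same grasp; the last joint's range is limited). The gripper opens to 94 mm and grips with 3 to 60 N. Pads are 16 mm wide; open, the fingers measure 119 mm over their backs; the gripper's body (75 mm by 177 mm) begins 78 mm behind the grasp point.
Start: joints at [-69.7, 23.915, -0.59, 92.452, 0.269, 63.638, -3.037], TCP at [0.241, 0.577, 0.405] pointing down, gripper open.
Joint ranges: [-161.28, 161.28], [-22.2, 115.67], [-73.04, 71.86], [3.21, 147.25], [-68.34, 248.33], [10.77, 114.83], [-161.83, 161.83]. Speed limits (degrees/s): [108.29, 108.29, 136.94, 136.94, 172.46, 172.46, 172.46].

## Interface

Orientations are given as [roll, pitch, yaw] about the fixed x, y, z axes, in that order (R = Rz(yaw) Ry(pitch) Rx(roll)).
In Python, from station import r gives the robot as it stands.
- The arm moves only by the tool move_arm, never from a script. Its argument "series" is a list of rows, each an object with "slide": the shift along the tool's x, y, z each as a share of 0.1 m, from -1 to 1, a list of three; "turn": the turn, a rotation vector about the tool's x, y, z each as a share of pi rad, from -1 to 1, a list of three; "hand": the finger opening in mm, from 0 to 94. In form: [{"slide": [tx, ty, tz], "turn": [ax, ay, az], "hand": hand}, ...]. A call has 1 to 10 rows; each row is the pose to reach, as a shift and turn from the pose measured when the call began, along the tool's axes at that moment, turning the shorter way round; what a row does not reach only later rows make up. A row lasts 1/10 s, in which the tool goes at most 50 mm and 8.59 degrees, less where a joint would pass 70% of its speed; a pose out of reach is approached as far as the arm can. A call with a number of a shift or a turn outside -1 to 1 is refused whole. A call with a gripper value outside its range is refused whole. The fingers move at their own pace and stop on an object; "newtons" is the grip in N (left out, the last holds). Time passes only in rows, so rows that repeat a pose let the fingers close. It gives the time, the measured TCP pose, the force and the opening at its end, in the units of the state.
- r.observe(): the state, without advancing time (a new reading comes with each control period).
- r.get_image(name): name is "scene" or "top"; returns a dict with "color" (384x512x3 uint8, red, green, blue), "vertical_fov" (degrees; the focal length in pixels is half the picture's height over the tangent of half this angle, whatever the lens; pixels are square), "cx", "cy" (the principal point, pixels), "k1" (the pictures are not rectified: a ray, as slopes to the right and down, at radius r is drawn at 1 + k1 r^2 times it, then the intrinsics apply), "extrinsics" (4x4, takes a point from camera to world coordinates). Camera axes: x right, y down, z forward; pixel columns grow to the right and rows downward; lengths in m; the calibration is good to about 2 mm. A picture is of the moment at which its call begins. There is no depth.
- r.finish_job(): hands the job in, once; it reports no verdict.
The state is a dict: "time": time; "joints": joint angles; "joint_velocities": joint speeds; "joint_efforts": joint torques, N m; "ee_pos": TCP position; "ee_rot": TCP orientation; "wrist_force": force on the tool from outside, world axes, zero at the start; "torque": the same for the moment, N m; "finger_gap": opening from 0.0 (shut) to 1.0 (fully open).
Only numpy, scipy, OpenCV 4.12 (cv2) and the standard library are available. Lean on these libraries where they do the work, as an engineer would, in place of code of your own. Each camera call takes 0.05 s, during which the arm holds its last target. There are 200 camera calls.

## Working session

There is one attempt and no reset: what is moved stays moved. The work goes in short steps, Python scripts to look and compute and a tool call to move; the robot and the scene stay as the last step left them, time stands still between calls to the robot, and variables do not carry over. Pictures are saved under pics/ and viewed, about 8 in all and at most 12, crops included, and the job is handed in when it is done.

Besides the shell and the picture viewer there is one more tool, called after "Request:" in YAML: its name, and indented under it one key for each argument. move_arm: Moves the arm, as the interface text tells. Shift numbers are shares of 0.1 m and turn numbers shares of pi rad, none past 1 either way. Its arguments: {"type":"object","properties":{"series":{"type":"array","items":{"type":"object","properties":{"slide":{"type":"array","items":{"type":"number"}},"turn":{"type":"array","items":{"type":"number"}},"hand":{"type":"number"}}}},"newtons":{"type":"number"}},"required":["series"]}

```bash
mkdir -p pics; ls; python3 - <<'E'
from station import r
import cv2
print(r.observe())
for n in("scene","top"):
    d=r.get_image(n); cv2.imwrite(f"pics/{n}0.png",d["color"][:,:,::-1])
    print(n,{k:v for k,v in d.items() if k!="color"})
E
```

```text
pics
{'time': 0.0, 'joints': array([-69.70071003,  23.94815951,  -0.59374388,  92.48551208,
         0.26874265,  63.63883661,  -3.03548941]), 'joint_velocities': array([-0.06141491, -0.0316433 , -0.00751242, -0.01603   , -0.00282116,
       -0.05064795,  0.02837988]), 'joint_efforts': array([-4.34266103e-04, -8.51250958e+01,  6.38533551e-01, -4.25962865e+01,
       -4.88275266e-02,  1.88864081e-02,  9.31075283e-05]), 'ee_pos': array([0.24087248, 0.57656968, 0.40402364]), 'ee_rot': array([1.79996588e+02, 7.10339848e-02, 6.73274810e+01]), 'wrist_force': array([-0.3130807 , -0.13861017, -0.39509022]), 'torque': array([-0.03757538,  0.00434109, -0.03320369]), 'finger_gap': 0.9985323580009875}
scene {'vertical_fov': 48.2856428350671, 'cx': 256.82038234736376, 'cy': 199.13556681302688, 'k1': -0.06821920350838911, 'extrinsics': array([[ 0.85838871,  0.31443575, -0.40533811,  1.00466686],
       [ 0.51298507, -0.53211407,  0.67357326, -0.7113206 ],
       [-0.0038906 , -0.78612008, -0.61806156,  0.73395385],
       [ 0.        ,  0.        ,  0.        ,  1.        ]])}
top {'vertical_fov': 48.99472683955573, 'cx': 256.62530949367624, 'cy': 187.90375724681363, 'k1': -0.09563622254581809, 'extrinsics': array([[ 0.01535667, -0.9864667 ,  0.16324097,  0.38999232],
       [-0.99984972, -0.01646353, -0.00542977,  0.03030691],
       [ 0.00804381, -0.16313306, -0.98657129,  1.19832497],
       [ 0.        ,  0.        ,  0.        ,  1.        ]])}
```

```bash
python3 - <<'E'
import cv2
for n in("scene","top"):
    cv2.imwrite(f"pics/{n}0b.png",cv2.resize(cv2.imread(f"pics/{n}0.png"),(800,600),interpolation=cv2.INTER_CUBIC))
E
```

```text
(no output)
```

View pics/top0b.png

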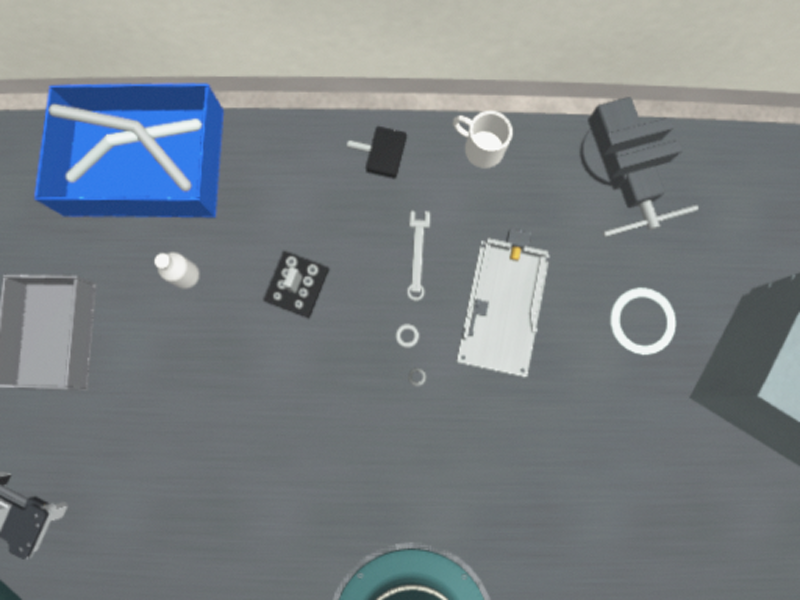

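View pics/scene0b.png

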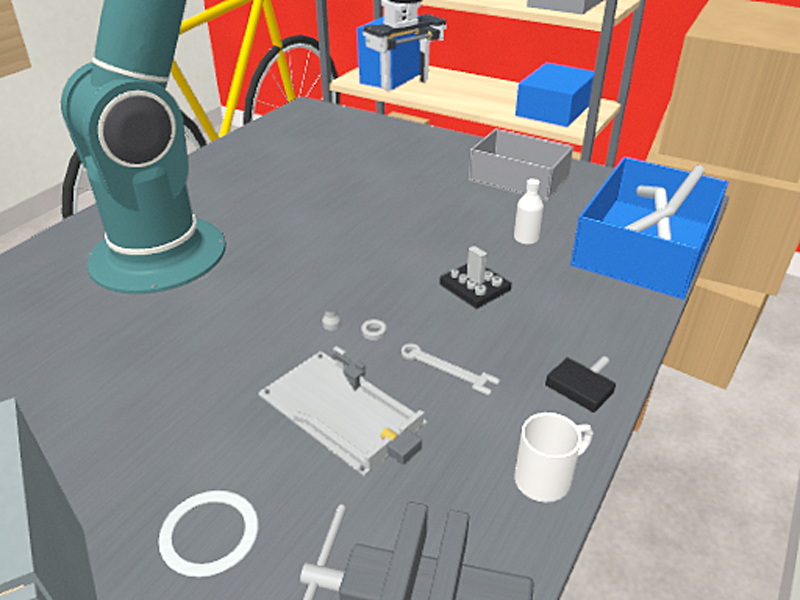

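The top view shows the tray at about (296,284) and the dock with front corners (458,361) and (526,376). Its plunger end is at the top, about (516,250), and the catch is on the left at (480,308). The scene view agrees. Next I'll zoom in for corners.

```bash
cat > h.py <<'E'
import numpy as np, cv2
from station import r
def K(d):
    f=d["color"].shape[0]/2/np.tan(np.radians(d["vertical_fov"])/2)
    return np.array([[f,0,d["cx"]],[0,f,d["cy"]],[0,0,1.]]),np.array([d["k1"],0,0,0,0.])
def proj(d,P):
    k,D=K(d);T=np.linalg.inv(d["extrinsics"])
    return cv2.projectPoints(np.float64(P).reshape(-1,3),cv2.Rodrigues(T[:3,:3])[0],T[:3,3],k,D)[0][:,0]
def back(d,uv,z):
    k,D=K(d);E=d["extrinsics"]
    n=cv2.undistortPointsIter(np.float64(uv).reshape(-1,1,2),k,D,None,None,(3,50,1e-10))[:,0]
    v=np.c_[n,np.ones(len(n))]@E[:3,:3].T
    return E[:3,3]+v*((np.asarray(z)-E[2,3])/v[:,2])[:,None]
def crop(img,x,y,w,h,s):
    c=cv2.resize(img[y:y+h,x:x+w],None,fx=s,fy=s,interpolation=cv2.INTER_CUBIC)
    for i in range(0,w,10): cv2.putText(c,str(x+i),(i*s,8),0,.3,(0,255,255)); cv2.line(c,(i*s,10),(i*s,16),(0,255,255))
    for i in range(0,h,10): cv2.putText(c,str(y+i),(0,i*s+4),0,.3,(0,255,255)); cv2.line(c,(20,i*s),(26,i*s),(0,255,255))
    return c
E
python3 - <<'E'
import cv2,numpy as np
from h import crop
t=cv2.imread("pics/top0.png");s=cv2.imread("pics/scene0.png")
def pad(c,w,h): 
    o=np.zeros((h,w,3),np.uint8);o[:c.shape[0],:c.shape[1]]=c;return o
cv2.imwrite("pics/a.png",np.hstack([pad(crop(t,285,145,72,100,6),435,600),pad(crop(t,163,155,52,52,7),365,600)]))
cv2.imwrite("pics/b.png",np.hstack([pad(crop(s,160,215,120,95,4),480,380),pad(crop(s,275,150,60,50,5),300,380)]))
E
```

```text
(no output)
```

View pics/a.png

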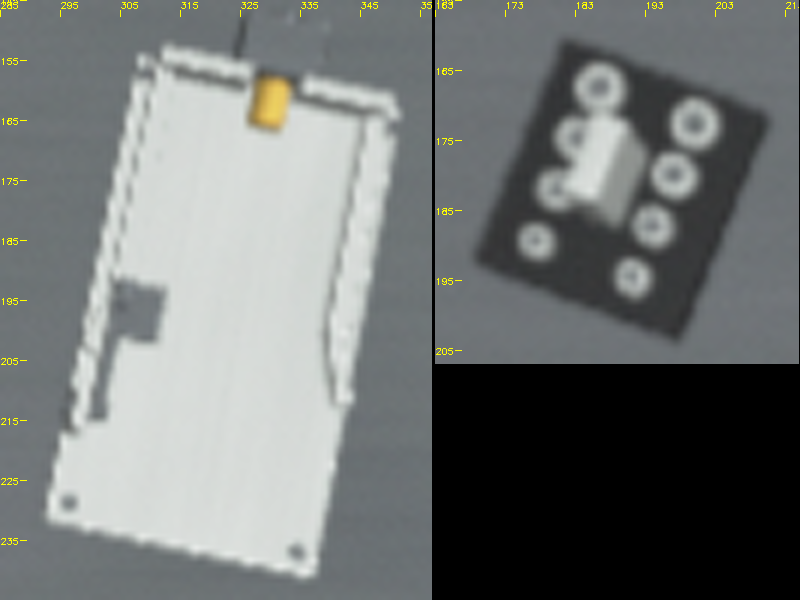

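View pics/b.png

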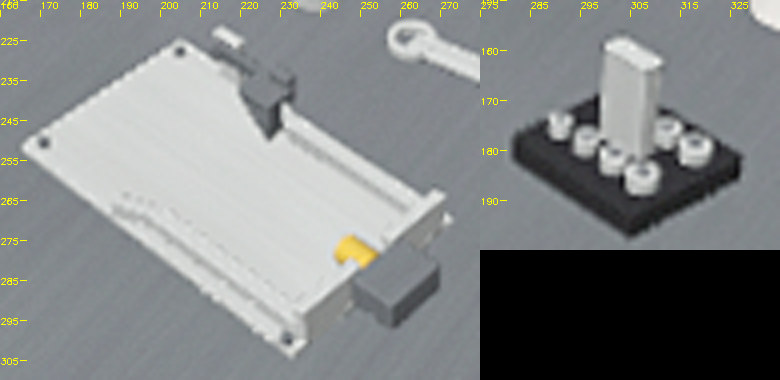

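The crops show the dock floor corners, the catch nose, the plunger tip and the tray and handle clearly. I'll fit both poses.

```bash
cat > fit.py <<'E'
from h import *
from scipy.optimize import least_squares
def pose(p,P):
    P=np.array(P)/1000.;c,s=np.cos(p[2]),np.sin(p[2])
    return np.c_[p[0]+c*P[:,0]-s*P[:,1],p[1]+s*P[:,0]+c*P[:,1],P[:,2]]
def fit(obs,p0):
    f=lambda p:np.concatenate([(proj(d,pose(p,P))-np.array(uv)).ravel() for d,P,uv in obs])
    q=least_squares(f,p0,loss="soft_l1");return q.x,f(q.x).reshape(-1,2)
E
python3 - <<'E'
from fit import *
t=r.get_image("top");s=r.get_image("scene")
o=[(t,[(-150,65,6),(-150,-65,6),(56,0,17)],[(292.2,231.2),(336.9,240.9),(328.7,166)]),
   (s,[(-150,65,6),(-150,-65,6),(80,-65,3),(-36,33,12)],[(204.6,224.6),(165.1,251.6),(232.8,303.2),(226.6,249.4)])]
for oo in (o,o[:1],o[1:]):
    x,e=fit(oo,[.55,-.1,-.2]);print(x,np.degrees(x[2]));print(e.round(1).tolist())
g=back(t,[(186.1,176.4)],[.082])[0];g2=back(s,[(305,160.6)],[.082])[0];print("handle",g,g2)
import itertools
A=[(-50,-45),(-50,45),(50,45),(50,-45)]
tp=[(181.1,160,18),(210.4,171,0),(197.9,203.4,0),(168.6,192,12)]
for k in range(2):
    C=[A[(i+k)%4] for i in range(4)]
    for sgn in (1,):
        o=[(t,[(*C[i],tp[i][2]) for i in range(4)]+[(0,0,82)],[q[:2] for q in tp]+[(186.1,176.4)])]
        for a0 in np.arange(4)*1.57:
            x,e=fit(o,[*g[:2],a0])
            if abs(e).max()<5: print(k,x,np.degrees(x[2]),e.round(1).tolist(),proj(s,pose(x,[(*c,z) for c in A for z in(0,18)]+[(0,0,82)])).round(0).tolist())
E
```

```text
[ 0.59945306 -0.16921834 -0.19286437] -11.050314500681768
[[-0.7, 0.1], [-0.5, -0.2], [-1.0, -0.6], [-0.5, -0.2], [-1.1, -0.3], [-0.0, 0.8], [-0.0, 1.1]]
[ 0.59872272 -0.17181013 -0.19961187] -11.436917977254586
[[-0.1, 0.1], [0.1, 0.1], [0.1, -0.3]]
[ 0.59936041 -0.16763016 -0.19306514] -11.0618177074893
[[-0.2, -0.6], [-0.6, -0.7], [0.3, 0.3], [0.3, 0.6]]
handle [0.60301794 0.21514355 0.082     ] [0.60352673 0.21634027 0.082     ]
0 [ 0.60253653  0.21647688 -3.4740143 ] -199.04635739982882 [[-0.1, -0.5], [0.3, 0.2], [0.4, -0.1], [-0.1, 0.1], [-0.5, 0.2]] [[326.0, 186.0], [327.0, 181.0], [304.0, 199.0], [305.0, 193.0], [280.0, 182.0], [280.0, 177.0], [302.0, 171.0], [302.0, 166.0], [305.0, 160.0]]
0 [0.60253653 0.21647688 2.80917101] 160.95364255272398 [[-0.1, -0.5], [0.3, 0.2], [0.4, -0.1], [-0.1, 0.1], [-0.5, 0.2]] [[326.0, 186.0], [327.0, 181.0], [304.0, 199.0], [305.0, 193.0], [280.0, 182.0], [280.0, 177.0], [302.0, 171.0], [302.0, 166.0], [305.0, 160.0]]
0 [0.60253653 0.21647688 2.809171  ] 160.95364226144147 [[-0.1, -0.5], [0.3, 0.2], [0.4, -0.1], [-0.1, 0.1], [-0.5, 0.2]] [[3
[... 782 characters left out ...]
9, -2.1], [-0.2, 0.2]] [[304.0, 171.0], [304.0, 166.0], [326.0, 185.0], [327.0, 180.0], [301.0, 199.0], [302.0, 193.0], [280.0, 184.0], [280.0, 179.0], [305.0, 161.0]]
1 [0.6024178  0.2157494  4.37753032] 250.81401188511074 [[-2.1, 0.5], [1.6, 2.5], [2.9, -1.0], [-0.9, -2.1], [-0.2, 0.2]] [[304.0, 171.0], [304.0, 166.0], [326.0, 185.0], [327.0, 180.0], [301.0, 199.0], [302.0, 193.0], [280.0, 184.0], [280.0, 179.0], [305.0, 161.0]]
1 [0.6024178  0.2157494  4.37753046] 250.8140198947096 [[-2.1, 0.5], [1.6, 2.5], [2.9, -1.0], [-0.9, -2.1], [-0.2, 0.2]] [[304.0, 171.0], [304.0, 166.0], [326.0, 185.0], [327.0, 180.0], [301.0, 199.0], [302.0, 193.0], [280.0, 184.0], [280.0, 179.0], [305.0, 161.0]]
```

Tray is at (0.603, 0.216) with its x axis at about -19°. Dock is at (0.599, -0.169), yaw about -11.05°. The two cameras agree within 2–4 mm. Moving above the tray now.

Request:
move_arm:
  series:
    - {"slide": [-0.2,0.48,0],"turn": [0,0,0],"hand": 94}
    - {"slide": [-0.4,0.96,0],"turn": [0,0,0],"hand": 94}
    - {"slide": [-0.4,0.96,0],"turn": [0,0,0],"hand": 94}

```text
time: 0.5
ee_pos: [0.3188, 0.4984, 0.4044]
ee_rot: [179.9, 0.1, 66.9]
wrist_force: [0.7, 0.5, 0.2]
finger_gap: 0.998
```

Request:
move_arm:
  series:
    - {"slide": [-0.2,0.48,0],"turn": [0,0,0],"hand": 94}
    - {"slide": [-0.4,0.96,0],"turn": [0,0,0],"hand": 94}
    - {"slide": [-0.4,0.96,0],"turn": [0,0,0],"hand": 94}

```text
time: 0.8
ee_pos: [0.3953, 0.4197, 0.4048]
ee_rot: [179.8, 0.1, 66.5]
wrist_force: [-0.0, 0.7, 0.4]
finger_gap: 1.0
```

Request:
move_arm:
  series:
    - {"slide": [-0.2,0.48,0],"turn": [0,0,0],"hand": 94}
    - {"slide": [-0.4,0.96,0],"turn": [0,0,0],"hand": 94}
    - {"slide": [-0.4,0.96,0],"turn": [0,0,0],"hand": 94}

```text
time: 1.1
ee_pos: [0.4709, 0.3403, 0.4054]
ee_rot: [179.7, 0.2, 66.1]
wrist_force: [-0.1, -0.3, 0.4]
finger_gap: 1.001
```

Request:
move_arm:
  series:
    - {"slide": [-0.2,0.48,0],"turn": [0,0,0],"hand": 94}
    - {"slide": [-0.4,0.96,0],"turn": [0,0,0],"hand": 94}
    - {"slide": [-0.4,0.96,0],"turn": [0,0,0],"hand": 94}

```text
time: 1.4
ee_pos: [0.5456, 0.2604, 0.4061]
ee_rot: [179.6, 0.2, 65.8]
wrist_force: [-0.4, 0.6, -0.6]
finger_gap: 1.002
```

```bash
cat > plan.py <<'E'
import sys
from h import *
from scipy.spatial.transform import Rotation as R
def plan(pos,yaw):
    o=r.observe();A=R.from_euler("xyz",o["ee_rot"],degrees=True)
    B=R.from_euler("xyz",[180,0,yaw],degrees=True)
    print("t",round(o["time"],2),o["ee_pos"].round(4),o["ee_rot"].round(2),"F",o["wrist_force"].round(1),"gap",round(o["finger_gap"]*94,1))
    print("slide",(A.inv().apply(np.array(pos)-o["ee_pos"])/.1).round(3),"turn",((A.inv()*B).as_rotvec()/np.pi).round(4))
def dock(x,y,z,D=(.5993,-.1692,-11.05)):
    a=np.radians(D[2]);return [D[0]+np.cos(a)*x-np.sin(a)*y,D[1]+np.sin(a)*x+np.cos(a)*y,z]
if __name__=="__main__": plan([float(v) for v in sys.argv[1:4]],float(sys.argv[4]))
E
python3 plan.py .603 .216 .35 71
```

```text
t 1.4 [0.5456 0.2604 0.4061] [179.55   0.24  65.79] F [-0.4  0.6 -0.6] gap 94.2
slide [-0.167  0.702  0.567] turn [ 0.0024  0.0015 -0.0289]
```

Request:
move_arm:
  series:
    - {"slide": [-0.08,0.35,0.28],"turn": [0.001,0.001,-0.015],"hand": 60}
    - {"slide": [-0.167,0.702,0.567],"turn": [0.0024,0.0015,-0.0289],"hand": 60}
    - {"slide": [-0.167,0.702,0.567],"turn": [0.0024,0.0015,-0.0289],"hand": 60}
    - {"slide": [-0.167,0.702,0.567],"turn": [0.0024,0.0015,-0.0289],"hand": 60}
    - {"slide": [-0.167,0.702,0.567],"turn": [0.0024,0.0015,-0.0289],"hand": 60}

```text
time: 1.9
ee_pos: [0.6026, 0.2172, 0.3505]
ee_rot: [180.0, -0.1, 71.0]
wrist_force: [-0.6, -0.4, -0.5]
finger_gap: 0.644
```

```bash
python3 plan.py .603 .216 .242 71; python3 - <<'E'
from h import *
d=r.get_image("top");s=r.get_image("scene")
a=crop(d["color"][:,:,::-1].copy(),140,120,90,110,5)[:550];b=crop(s["color"][:,:,::-1].copy(),265,100,80,110,4)
o=np.zeros((550,790,3),np.uint8);o[:,:450]=a;o[:440,460:780]=b;cv2.imwrite("pics/c.png",o)
E
```

```text
t 1.9 [0.6026 0.2172 0.3505] [ 1.7999e+02 -6.0000e-02  7.1050e+01] F [-0.6 -0.4 -0.5] gap 60.6
slide [-0.011  0.008  1.085] turn [ 0.     -0.0003  0.0003]
```

View pics/c.png

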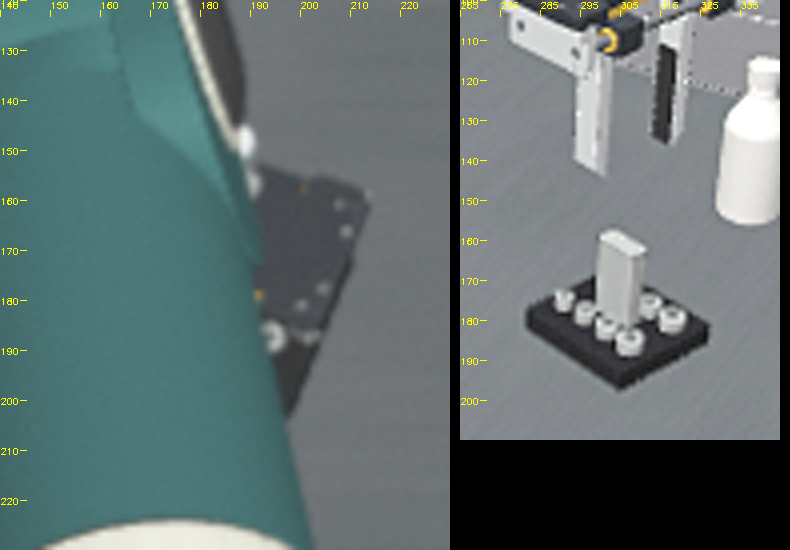

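The scene view shows the fingers (tips at about (298,143) and (317,135)) straddling the handle top at (306,160), with the bottle clear at the right. Descending and gripping.

Request:
move_arm:
  series:
    - {"slide": [-0.01,0.01,0.35],"turn": [0,0,0],"hand": 60}
    - {"slide": [-0.01,0.01,0.7],"turn": [0,0,0],"hand": 60}
    - {"slide": [-0.01,0.01,0.9],"turn": [0,0,0],"hand": 60}
    - {"slide": [-0.01,0.01,1.0],"turn": [0,0,0],"hand": 60}
    - {"slide": [-0.01,0.01,1.0],"turn": [0,0,0],"hand": 60}

```text
time: 2.5
ee_pos: [0.6029, 0.2166, 0.2505]
ee_rot: [-180.0, -0.1, 71.1]
wrist_force: [0.1, 0.4, -0.3]
finger_gap: 0.638
```

Request:
move_arm:
  series:
    - {"slide": [0,0,0.08],"turn": [0,0,0],"hand": 60}
    - {"slide": [0,0,0.08],"turn": [0,0,0],"hand": 40}
    - {"slide": [0,0,0.08],"turn": [0,0,0],"hand": 25}
    - {"slide": [0,0,0.08],"turn": [0,0,0],"hand": 20}
    - {"slide": [0,0,0.08],"turn": [0,0,0],"hand": 10}
    - {"slide": [0,0,0.08],"turn": [0,0,0],"hand": 10}
    - {"slide": [0,0,0.08],"turn": [0,0,0],"hand": 10}
    - {"slide": [0,0,0.08],"turn": [0,0,0],"hand": 10}
    - {"slide": [0,0,0.08],"turn": [0,0,0],"hand": 0}
    - {"slide": [0,0,0.08],"turn": [0,0,0],"hand": 0}
  newtons: 35

```text
time: 3.5
ee_pos: [0.6029, 0.2169, 0.2428]
ee_rot: [180.0, -0.1, 71.1]
wrist_force: [-0.4, 1.6, 4.0]
finger_gap: 0.147
```

```bash
python3 plan.py .603 .216 .242 71
```

```text
t 3.5 [0.6029 0.2169 0.2428] [ 1.7999e+02 -8.0000e-02  7.1130e+01] F [-0.4  1.6  4. ] gap 13.8
slide [-0.008  0.004  0.008] turn [ 0.     -0.0004  0.0007]
```

Request:
move_arm:
  series:
    - {"slide": [0,0,-0.1],"turn": [0,0,0],"hand": 0}
    - {"slide": [0,0,-0.4],"turn": [0,0,0],"hand": 0}
    - {"slide": [0,0,-0.7],"turn": [0,0,0],"hand": 0}
    - {"slide": [0,0,-1.0],"turn": [0,0,0],"hand": 0}
    - {"slide": [0,0,-1.0],"turn": [0,0,0],"hand": 0}
    - {"slide": [0,0,-1.0],"turn": [0,0,0],"hand": 0}

```text
time: 4.1
ee_pos: [0.6026, 0.2165, 0.3427]
ee_rot: [180.0, -0.1, 71.1]
wrist_force: [-0.7, -0.4, -5.9]
finger_gap: 0.148
```

```bash
python3 -c "
from plan import *
p=dock(-.114,0,.343);print(p);plan(p,78.95)"
```

```text
[np.float64(0.4874135260927167), np.float64(-0.14735012685174576), 0.343]
t 4.1 [0.6026 0.2165 0.3427] [ 1.7999e+02 -7.0000e-02  7.1120e+01] F [-0.7 -0.4 -5.9] gap 13.9
slide [-3.815  0.087 -0.008] turn [ 0.0001 -0.0004 -0.0435]
```

Request:
move_arm:
  series:
    - {"slide": [-0.15,0,0],"turn": [0,0,0],"hand": 0}
    - {"slide": [-0.4,0.01,0],"turn": [0,0,0],"hand": 0}
    - {"slide": [-0.65,0.02,0],"turn": [0,0,0],"hand": 0}
    - {"slide": [-0.95,0.02,0],"turn": [0,0,0],"hand": 0}

```text
time: 4.5
ee_pos: [0.5729, 0.1246, 0.341]
ee_rot: [-179.9, 0.0, 71.1]
wrist_force: [1.2, -0.5, -3.8]
finger_gap: 0.147
```

Request:
move_arm:
  series:
    - {"slide": [-0.25,0,0],"turn": [0,0,0],"hand": 0}
    - {"slide": [-0.5,0.01,0],"turn": [0,0,0],"hand": 0}
    - {"slide": [-0.75,0.02,0],"turn": [0,0,0],"hand": 0}
    - {"slide": [-1.0,0.02,0],"turn": [0,0,0],"hand": 0}

```text
time: 4.9
ee_pos: [0.5413, 0.0277, 0.3396]
ee_rot: [-179.8, 0.1, 71.1]
wrist_force: [0.7, -0.8, -5.3]
finger_gap: 0.146
```

Request:
move_arm:
  series:
    - {"slide": [-0.25,0,0],"turn": [0,0,0],"hand": 0}
    - {"slide": [-0.5,0.01,0],"turn": [0,0,0],"hand": 0}
    - {"slide": [-0.75,0.02,0],"turn": [0,0,0],"hand": 0}
    - {"slide": [-1.0,0.02,0],"turn": [0,0,0],"hand": 0}

```text
time: 5.3
ee_pos: [0.5095, -0.0691, 0.3385]
ee_rot: [-179.6, 0.2, 71.1]
wrist_force: [0.3, 0.0, -4.2]
finger_gap: 0.144
```

```bash
python3 -c "
from plan import *
p=dock(-.114,0,.343);print(p);plan(p,78.95)"
```

```text
[np.float64(0.4874135260927167), np.float64(-0.14735012685174576), 0.343]
t 5.3 [ 0.5095 -0.0691  0.3385] [-1.7964e+02  1.6000e-01  7.1060e+01] F [ 0.3  0.  -4.2] gap 13.5
slide [-0.812  0.045 -0.043] turn [-0.002   0.0007 -0.0438]
```

Request:
move_arm:
  series:
    - {"slide": [-0.25,0.01,-0.01],"turn": [0,0,-0.01],"hand": 0}
    - {"slide": [-0.5,0.02,-0.03],"turn": [-0.001,0,-0.02],"hand": 0}
    - {"slide": [-0.7,0.04,-0.043],"turn": [-0.002,0.0007,-0.035],"hand": 0}
    - {"slide": [-0.812,0.045,-0.043],"turn": [-0.002,0.0007,-0.0438],"hand": 0}
    - {"slide": [-0.812,0.045,-0.043],"turn": [-0.002,0.0007,-0.0438],"hand": 0}
    - {"slide": [-0.812,0.045,-0.043],"turn": [-0.002,0.0007,-0.0438],"hand": 0}

```text
time: 5.9
ee_pos: [0.4869, -0.1472, 0.3422]
ee_rot: [-179.9, 0.0, 78.9]
wrist_force: [-1.1, 0.4, -3.9]
finger_gap: 0.147
```

```bash
python3 - <<'E'
from plan import *
plan(dock(-.114,0,.27),78.95)
d=r.get_image("top");s=r.get_image("scene")
a=crop(d["color"][:,:,::-1].copy(),270,140,100,120,4);b=crop(s["color"][:,:,::-1].copy(),150,150,130,155,3)
o=np.zeros((490,800,3),np.uint8);o[:480,:400]=a;o[:465,405:795]=b;cv2.imwrite("pics/d.png",o)
E
```

```text
t 5.9 [ 0.4869 -0.1472  0.3422] [-179.9     0.     78.86] F [-1.1  0.4 -3.9] gap 13.8
slide [-0.     0.006  0.722] turn [-0.0005  0.     -0.0005]
```

View pics/d.png

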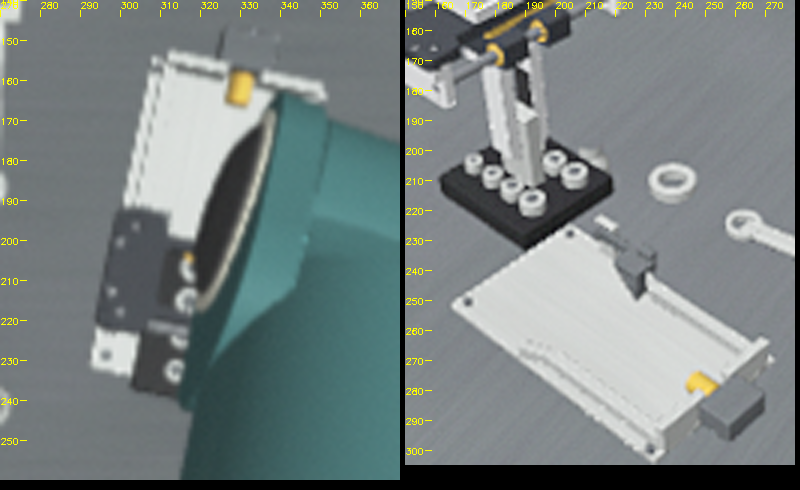

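The tray is held level above the apron. The catch nose, at about (229,248) in the scene crop, is clear of it. I'll check the tray-in-hand offset against the scene view before lowering.

```bash
python3 - <<'E'
from fit import *
s=r.get_image("scene")
z=99.4
P=[(-50,45,z+18),(-50,-45,z+18),(50,-45,z),(50,-45,z+18),(50,45,z+18),(0,0,z+82)]
print(proj(s,pose((.4869,-.1472,np.radians(-11.14)),P)).round(1).tolist())
obs=[(s,[P[1],P[2],P[3],P[4]],[(161.9,210.8),(190.2,232.3),(190.2,229.2),(219,210.5)])]
print(fit(obs,[.4869,-.1472,-.19]))
E
```

```text
[[190.1, 190.9], [160.1, 208.8], [189.9, 234.6], [189.0, 228.5], [219.2, 208.6], [186.6, 186.0]]
(array([ 0.49039772, -0.14869186, -0.198632  ]), array([[-0.9888265 , -1.25911959],
       [ 0.40775429,  3.3066152 ],
       [-0.43674762,  0.24892389],
       [ 1.04510119, -0.93704375]]))
```

Request:
move_arm:
  series:
    - {"slide": [0,0.006,0.2],"turn": [-0.0005,0,-0.0005],"hand": 0}
    - {"slide": [0,0.006,0.45],"turn": [-0.0005,0,-0.0005],"hand": 0}
    - {"slide": [0,0.006,0.65],"turn": [-0.0005,0,-0.0005],"hand": 0}
    - {"slide": [0,0.006,0.8],"turn": [-0.0005,0,-0.0005],"hand": 0}
    - {"slide": [0,0.006,0.86],"turn": [-0.0005,0,-0.0005],"hand": 0}
    - {"slide": [0,0.006,0.88],"turn": [-0.0005,0,-0.0005],"hand": 0}
    - {"slide": [0,0.006,0.88],"turn": [-0.0005,0,-0.0005],"hand": 0}

```text
time: 6.75
ee_pos: [0.4882, -0.1466, 0.255]
ee_rot: [179.9, -0.0, 79.1]
wrist_force: [-0.2, 0.0, -4.3]
finger_gap: 0.146
```

```bash
python3 - <<'E'
from plan import *
plan(dock(-.114,0,.2490),78.95)
s=r.get_image("scene")
b=crop(s["color"][:,:,::-1].copy(),155,175,130,95,6)
cv2.imwrite("pics/e.png",b)
E
```

```text
t 6.75 [ 0.4882 -0.1466  0.255 ] [179.93  -0.    79.07] F [-0.2  0.  -4.3] gap 13.8
slide [-0.009 -0.006  0.06 ] turn [ 0.0004 -0.      0.0007]
```

View pics/e.png

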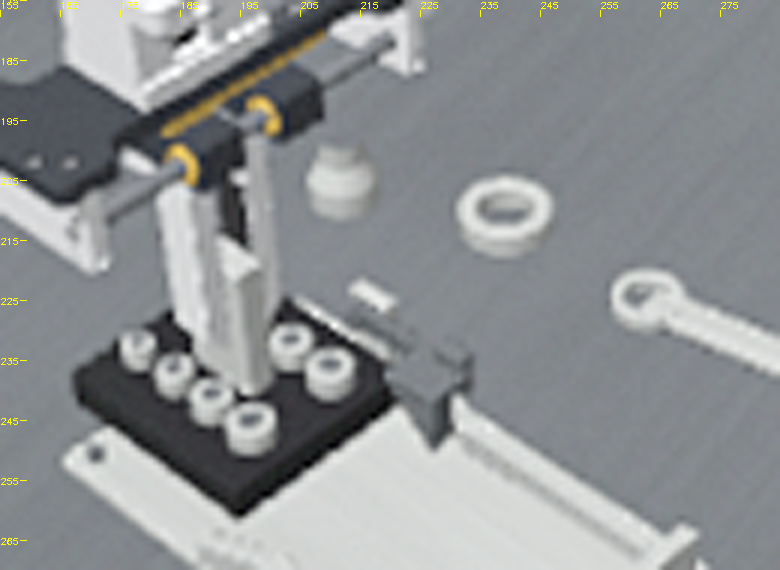

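The tray hovers about 6 mm over the floor. Its near corner is at (194.4,260.8), and the nose is just ahead and clear. I'll compare it with the dock's scene fit, then touch down.

```bash
python3 - <<'E'
from fit import *
from plan import dock
s=r.get_image("scene")
# measured: near bottom corner, left top corner, left-bottom corner, near top corner
uv=[(194.4,260.8),(166.9,236.9),(194.4,256.0)]
Z=[.0122,.0302,.0302]
w=back(s,uv,Z);print(w)
for D in [(.5993,-.1692,-11.05),(.59936,-.16763,-11.06)]:
    a=np.radians(D[2]);c,n=np.cos(a),np.sin(a);d=w-[D[0],D[1],0]
    print(np.c_[c*d[:,0]+n*d[:,1],-n*d[:,0]+c*d[:,1]].round(4).tolist(),"expect corners (x0+.05,y0-.045),(x0-.05,y0-.045),(x0+.05,..)")
f=back(s,[(155+65/6-.5,175+462/6-.5)],[.006])[0];d=f-[D[0],D[1],0];print("floor corner",c*d[0]+n*d[1],-n*d[0]+c*d[1])
E
```

```text
[[ 0.52540882 -0.19612492  0.0122    ]
 [ 0.43252626 -0.18009319  0.0302    ]
 [ 0.52820365 -0.19695432  0.0302    ]]
[[-0.0674, -0.0406], [-0.1616, -0.0427], [-0.0645, -0.0409]] expect corners (x0+.05,y0-.045),(x0-.05,y0-.045),(x0+.05,..)
[[-0.0671, -0.0422], [-0.1613, -0.0442], [-0.0642, -0.0424]] expect corners (x0+.05,y0-.045),(x0-.05,y0-.045),(x0+.05,..)
floor corner -0.1467873545796736 -0.06488856552201575
```

Request:
move_arm:
  series:
    - {"slide": [-0.02,-0.006,0.02],"turn": [0.0004,0,0.0007],"hand": 0}
    - {"slide": [-0.02,-0.006,0.04],"turn": [0.0004,0,0.0007],"hand": 0}
    - {"slide": [-0.02,-0.006,0.055],"turn": [0.0004,0,0.0007],"hand": 0}
    - {"slide": [-0.02,-0.006,0.06],"turn": [0.0004,0,0.0007],"hand": 0}
    - {"slide": [-0.02,-0.006,0.064],"turn": [0.0004,0,0.0007],"hand": 0}
    - {"slide": [-0.02,-0.006,0.066],"turn": [0.0004,0,0.0007],"hand": 0}
    - {"slide": [-0.02,-0.006,0.066],"turn": [0.0004,0,0.0007],"hand": 0}

```text
time: 7.55
ee_pos: [0.4873, -0.1486, 0.2487]
ee_rot: [180.0, -0.0, 78.9]
wrist_force: [0.5, -0.4, -4.4]
finger_gap: 0.15
```

```bash
python3 -c "
from plan import *
plan(dock(-.114,-.001,.2480),78.95)"
```

```text
t 7.55 [ 0.4873 -0.1486  0.2487] [179.96  -0.    78.94] F [ 0.5 -0.4 -4.4] gap 14.1
slide [ 0.002 -0.001  0.007] turn [ 0.0002 -0.     -0.0001]
```

Request:
move_arm:
  series:
    - {"slide": [0,0,0.005],"turn": [0,0,0],"hand": 0}
    - {"slide": [0,0,0.01],"turn": [0,0,0],"hand": 0}
    - {"slide": [0,0,0.01],"turn": [0,0,0],"hand": 0}
    - {"slide": [0,0,0.01],"turn": [0,0,0],"hand": 0}

```text
time: 7.95
ee_pos: [0.4873, -0.1486, 0.2486]
ee_rot: [179.9, -0.0, 78.9]
wrist_force: [-6.9, 2.5, 18.6]
finger_gap: 0.148
```

Contact felt. I'll ease the press and then slide in small steps, watching the force.

Request:
move_arm:
  series:
    - {"slide": [0,0,0],"turn": [0,0,0],"hand": 0}
    - {"slide": [0,0,0.002],"turn": [0,0,0],"hand": 0}
    - {"slide": [0,0,0.002],"turn": [0,0,0],"hand": 0}
    - {"slide": [0,0,0.002],"turn": [0,0,0],"hand": 0}
  newtons: 25

```text
time: 8.35
ee_pos: [0.4875, -0.1486, 0.2487]
ee_rot: [179.9, -0.0, 78.9]
wrist_force: [-0.9, 1.4, 4.9]
finger_gap: 0.147
```

```bash
python3 -c "
from plan import *
plan(dock(-.09,-.001,.2485),78.95)"
```

```text
t 8.35 [ 0.4875 -0.1486  0.2487] [ 1.7992e+02 -3.0000e-02  7.8940e+01] F [-0.9  1.4  4.9] gap 13.8
slide [0.003 0.237 0.002] turn [ 0.0004 -0.0002 -0.0001]
```

Request:
move_arm:
  series:
    - {"slide": [0,0.03,0],"turn": [0,0,0],"hand": 0}
    - {"slide": [0,0.06,0],"turn": [0,0,0],"hand": 0}
    - {"slide": [0,0.09,0],"turn": [0,0,0],"hand": 0}
    - {"slide": [0,0.12,0],"turn": [0,0,0],"hand": 0}
    - {"slide": [0,0.15,0],"turn": [0,0,0],"hand": 0}

```text
time: 8.85
ee_pos: [0.5017, -0.1516, 0.2487]
ee_rot: [-180.0, -0.0, 78.9]
wrist_force: [-17.1, 2.5, 22.5]
finger_gap: 0.151
```

Request:
move_arm:
  series:
    - {"slide": [0,0.03,0.001],"turn": [0,0,0],"hand": 0}
    - {"slide": [0,0.05,0.001],"turn": [0,0,0],"hand": 0}
    - {"slide": [0,0.07,0.001],"turn": [0,0,0],"hand": 0}

```text
time: 9.15
ee_pos: [0.5072, -0.1528, 0.2487]
ee_rot: [-179.7, -0.1, 78.9]
wrist_force: [-23.7, 5.9, 29.3]
finger_gap: 0.148
```

```bash
python3 -c "
from plan import *
plan(dock(-.08,-.001,.2485),78.95)"
```

```text
t 9.15 [ 0.5072 -0.1528  0.2487] [-1.7967e+02 -7.0000e-02  7.8910e+01] F [-23.7   5.9  29.3] gap 13.9
slide [0.006 0.135 0.001] turn [-0.0018 -0.0004 -0.0002]
```

Request:
move_arm:
  series:
    - {"slide": [0,0,-0.003],"turn": [-0.0018,0,0],"hand": 0}
    - {"slide": [0,0,-0.003],"turn": [-0.0018,0,0],"hand": 0}
    - {"slide": [0,0,-0.003],"turn": [-0.0018,0,0],"hand": 0}

```text
time: 9.45
ee_pos: [0.5071, -0.1528, 0.2486]
ee_rot: [-180.0, -0.1, 78.9]
wrist_force: [-1.9, -0.3, -4.9]
finger_gap: 0.148
```

```bash
python3 -c "
from plan import *
plan(dock(-.08,-.001,.2485),78.95);print(r.observe()['torque'])"
```

```text
t 9.45 [ 0.5071 -0.1528  0.2486] [-1.7995e+02 -7.0000e-02  7.8920e+01] F [-1.9 -0.3 -4.9] gap 14.0
slide [0.005 0.137 0.001] turn [-0.0003 -0.0004 -0.0002]
[0.09268102 0.51009902 0.06112655]
```

Request:
move_arm:
  series:
    - {"slide": [0,0.02,0],"turn": [-0.0003,0,0],"hand": 0}
    - {"slide": [0,0.04,0],"turn": [-0.0003,0,0],"hand": 0}
    - {"slide": [0,0.06,0],"turn": [-0.0003,0,0],"hand": 0}
    - {"slide": [0,0.06,0],"turn": [-0.0003,0,0],"hand": 0}

```text
time: 9.85
ee_pos: [0.5133, -0.154, 0.2485]
ee_rot: [180.0, -0.1, 78.9]
wrist_force: [-0.4, -0.1, -4.8]
finger_gap: 0.15
```

Request:
move_arm:
  series:
    - {"slide": [0,0.02,0],"turn": [0,0,0],"hand": 0}
    - {"slide": [0,0.04,0],"turn": [0,0,0],"hand": 0}
    - {"slide": [0,0.06,0],"turn": [0,0,0],"hand": 0}
    - {"slide": [0,0.08,0],"turn": [0,0,0],"hand": 0}
    - {"slide": [0,0.08,0],"turn": [0,0,0],"hand": 0}

```text
time: 10.35
ee_pos: [0.5216, -0.1555, 0.2485]
ee_rot: [179.9, -0.1, 78.9]
wrist_force: [0.7, 0.8, -5.0]
finger_gap: 0.145
```

```bash
python3 - <<'E'
from plan import *
plan(dock(-.07,-.001,.2485),78.95);print(r.observe()['torque'])
s=r.get_image("scene")
cv2.imwrite("pics/f.png",crop(s["color"][:,:,::-1].copy(),155,195,125,110,5))
E
```

```text
t 10.35 [ 0.5216 -0.1555  0.2485] [ 1.7993e+02 -6.0000e-02  7.8920e+01] F [ 0.7  0.8 -5. ] gap 13.6
slide [0.005 0.089 0.   ] turn [ 0.0004 -0.0003 -0.0001]
[-0.03628776 -0.10938157  0.00946217]
```

View pics/f.png

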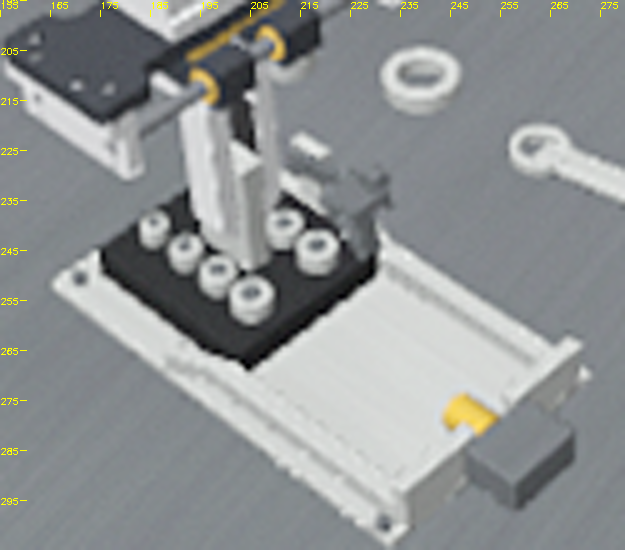

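The tray is within the lead-ins and the catch is being lifted at about (225,237). Forces are light, so I'll continue.

Request:
move_arm:
  series:
    - {"slide": [0,0.02,0],"turn": [0,0,0],"hand": 0}
    - {"slide": [0,0.04,0],"turn": [0,0,0],"hand": 0}
    - {"slide": [0,0.06,0],"turn": [0,0,0],"hand": 0}
    - {"slide": [0,0.08,0],"turn": [0,0,0],"hand": 0}
    - {"slide": [0,0.08,0],"turn": [0,0,0],"hand": 0}

```text
time: 10.9
ee_pos: [0.5296, -0.1571, 0.2485]
ee_rot: [179.9, -0.1, 78.9]
wrist_force: [0.4, 0.8, -4.6]
finger_gap: 0.15
```

```bash
python3 - <<'E'
from plan import *
plan(dock(-.07,-.001,.2485),78.95);print(r.observe()['torque'])
E
```

```text
t 10.9 [ 0.5296 -0.1571  0.2485] [ 1.7992e+02 -6.0000e-02  7.8920e+01] F [ 0.4  0.8 -4.6] gap 14.1
slide [0.004 0.008 0.   ] turn [ 0.0004 -0.0003 -0.0001]
[-0.00621893 -0.05700194  0.00956774]
```

Request:
move_arm:
  series:
    - {"slide": [0,0.03,0],"turn": [0,0,0],"hand": 0}
    - {"slide": [0,0.06,0],"turn": [0,0,0],"hand": 0}
    - {"slide": [0,0.09,0],"turn": [0,0,0],"hand": 0}
    - {"slide": [0,0.12,0],"turn": [0,0,0],"hand": 0}
    - {"slide": [0,0.15,0],"turn": [0,0,0],"hand": 0}
    - {"slide": [0,0.15,0],"turn": [0,0,0],"hand": 0}

```text
time: 11.5
ee_pos: [0.5447, -0.16, 0.2485]
ee_rot: [179.9, -0.1, 78.9]
wrist_force: [1.3, -0.2, -5.6]
finger_gap: 0.149
```

```bash
python3 - <<'E'
from plan import *
plan(dock(-.03,-.001,.2485),78.95);print(r.observe()['torque'])
E
```

```text
t 11.5 [ 0.5447 -0.16    0.2485] [ 1.799e+02 -6.000e-02  7.893e+01] F [ 1.3 -0.2 -5.6] gap 14.0
slide [0.004 0.254 0.001] turn [ 0.0005 -0.0003 -0.0001]
[-0.05020931 -0.08862646 -0.02909384]
```

Request:
move_arm:
  series:
    - {"slide": [0,0.03,0],"turn": [0.0003,0,0],"hand": 0}
    - {"slide": [0,0.06,0],"turn": [0.0003,0,0],"hand": 0}
    - {"slide": [0,0.09,0],"turn": [0.0003,0,0],"hand": 0}
    - {"slide": [0,0.12,0],"turn": [0.0003,0,0],"hand": 0}
    - {"slide": [0,0.15,0],"turn": [0.0003,0,0],"hand": 0}
    - {"slide": [0,0.18,0],"turn": [0.0003,0,0],"hand": 0}
    - {"slide": [0,0.18,0],"turn": [0.0003,0,0],"hand": 0}

```text
time: 12.2
ee_pos: [0.5627, -0.1635, 0.2486]
ee_rot: [179.9, -0.1, 78.9]
wrist_force: [0.8, -0.4, -5.4]
finger_gap: 0.144
```

```bash
python3 - <<'E'
from plan import *
plan(dock(-.01,-.001,.2485),78.95);print(r.observe()['torque'])
E
```

```text
t 12.2 [ 0.5627 -0.1635  0.2486] [ 1.7993e+02 -5.0000e-02  7.8930e+01] F [ 0.8 -0.4 -5.4] gap 13.5
slide [0.004 0.27  0.001] turn [ 0.0004 -0.0003 -0.0001]
[-0.07574317 -0.15542409 -0.04038062]
```

Request:
move_arm:
  series:
    - {"slide": [0,0.03,0],"turn": [0.0003,0,0],"hand": 0}
    - {"slide": [0,0.06,0],"turn": [0.0003,0,0],"hand": 0}
    - {"slide": [0,0.09,0],"turn": [0.0003,0,0],"hand": 0}
    - {"slide": [0,0.12,0],"turn": [0.0003,0,0],"hand": 0}
    - {"slide": [0,0.15,0],"turn": [0.0003,0,0],"hand": 0}
    - {"slide": [0,0.18,0],"turn": [0.0003,0,0],"hand": 0}
    - {"slide": [0,0.18,0],"turn": [0.0003,0,0],"hand": 0}

```text
time: 12.9
ee_pos: [0.5808, -0.167, 0.2486]
ee_rot: [180.0, -0.0, 78.9]
wrist_force: [0.2, -0.1, -4.8]
finger_gap: 0.147
```

Request:
move_arm:
  series:
    - {"slide": [0,0.03,0],"turn": [0.0003,0,0],"hand": 0}
    - {"slide": [0,0.06,0],"turn": [0.0003,0,0],"hand": 0}
    - {"slide": [0,0.09,0],"turn": [0.0003,0,0],"hand": 0}
    - {"slide": [0,0.12,0],"turn": [0.0003,0,0],"hand": 0}
    - {"slide": [0,0.15,0],"turn": [0.0003,0,0],"hand": 0}
    - {"slide": [0,0.15,0],"turn": [0.0003,0,0],"hand": 0}

```text
time: 13.5
ee_pos: [0.5959, -0.17, 0.2486]
ee_rot: [-180.0, -0.0, 78.9]
wrist_force: [-0.3, -0.8, -4.3]
finger_gap: 0.146
```

```bash
python3 - <<'E'
from plan import *
plan(dock(-.0,-.001,.2485),78.95);print(r.observe()['torque'])
E
```

```text
t 13.5 [ 0.5959 -0.17    0.2486] [-1.800e+02 -5.000e-02  7.894e+01] F [-0.3 -0.8 -4.3] gap 13.7
slide [0.004 0.032 0.001] turn [-0.     -0.0003 -0.0001]
[-0.07141665 -0.15660881  0.00815892]
```

Request:
move_arm:
  series:
    - {"slide": [0,0.02,0],"turn": [0,0,0],"hand": 0}
    - {"slide": [0,0.04,0],"turn": [0,0,0],"hand": 0}
    - {"slide": [0,0.06,0],"turn": [0,0,0],"hand": 0}
    - {"slide": [0,0.06,0],"turn": [0,0,0],"hand": 0}

```text
time: 13.9
ee_pos: [0.602, -0.1712, 0.2486]
ee_rot: [180.0, -0.0, 78.9]
wrist_force: [-0.9, -0.4, -5.4]
finger_gap: 0.151
```

Request:
move_arm:
  series:
    - {"slide": [0,0.02,0],"turn": [0,0,0],"hand": 0}
    - {"slide": [0,0.04,0],"turn": [0,0,0],"hand": 0}
    - {"slide": [0,0.04,0],"turn": [0,0,0],"hand": 0}

```text
time: 14.2
ee_pos: [0.6062, -0.1719, 0.2486]
ee_rot: [180.0, -0.0, 78.9]
wrist_force: [-0.8, 0.0, -5.4]
finger_gap: 0.15
```

Request:
move_arm:
  series:
    - {"slide": [0,0.02,0],"turn": [0,0,0],"hand": 0}
    - {"slide": [0,0.04,0],"turn": [0,0,0],"hand": 0}
    - {"slide": [0,0.04,0],"turn": [0,0,0],"hand": 0}

```text
time: 14.5
ee_pos: [0.6103, -0.1727, 0.2486]
ee_rot: [180.0, -0.0, 78.9]
wrist_force: [0.2, 0.2, -5.0]
finger_gap: 0.153
```

Request:
move_arm:
  series:
    - {"slide": [0,0.02,0],"turn": [0,0,0],"hand": 0}
    - {"slide": [0,0.03,0],"turn": [0,0,0],"hand": 0}
    - {"slide": [0,0.03,0],"turn": [0,0,0],"hand": 0}

```text
time: 14.8
ee_pos: [0.6132, -0.1734, 0.2486]
ee_rot: [180.0, -0.0, 78.9]
wrist_force: [-2.5, 0.9, -1.6]
finger_gap: 0.146
```

```bash
python3 - <<'E'
from plan import *
plan(dock(.017,-.001,.2485),78.95);print(r.observe()['torque'])
s=r.get_image("scene")
cv2.imwrite("pics/g.png",crop(s["color"][:,:,::-1].copy(),165,195,125,115,5))
E
```

```text
t 14.8 [ 0.6132 -0.1734  0.2486] [ 1.800e+02 -4.000e-02  7.894e+01] F [-2.5  0.9 -1.6] gap 13.7
slide [0.004 0.026 0.001] turn [ 0.     -0.0002 -0.0001]
[0.12170618 0.75200816 0.01404349]
```

View pics/g.png

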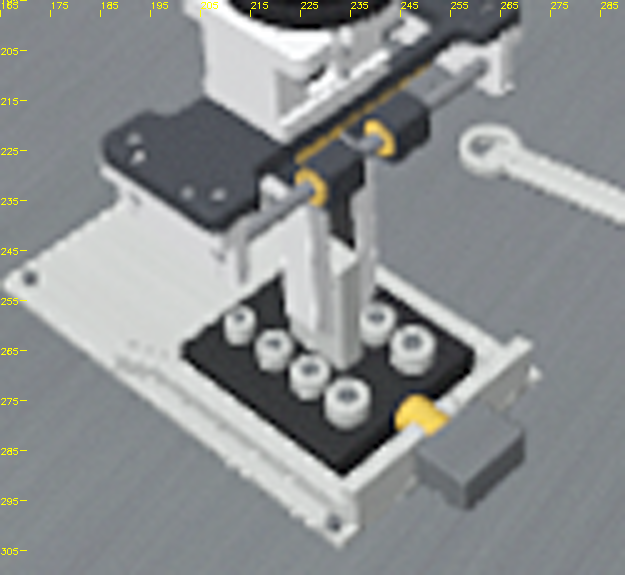

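The plunger is just touched (about 2.5 N), so the tray's centre is near x +7. I need roughly 10–12 mm more, in small steps.

Request:
move_arm:
  series:
    - {"slide": [0,0.02,0],"turn": [0,0,0],"hand": 0}
    - {"slide": [0,0.04,0],"turn": [0,0,0],"hand": 0}
    - {"slide": [0,0.04,0],"turn": [0,0,0],"hand": 0}
  newtons: 35

```text
time: 15.15
ee_pos: [0.6171, -0.1741, 0.2486]
ee_rot: [-180.0, -0.0, 78.9]
wrist_force: [-5.1, 2.0, 0.0]
finger_gap: 0.15
```

Request:
move_arm:
  series:
    - {"slide": [0,0.02,0],"turn": [0,0,0],"hand": 0}
    - {"slide": [0,0.03,0],"turn": [0,0,0],"hand": 0}
    - {"slide": [0,0.03,0],"turn": [0,0,0],"hand": 0}

```text
time: 15.45
ee_pos: [0.6198, -0.1747, 0.2486]
ee_rot: [-179.9, -0.0, 78.9]
wrist_force: [-6.4, 1.6, 2.0]
finger_gap: 0.147
```

Request:
move_arm:
  series:
    - {"slide": [0,0.01,-0.002],"turn": [0,0,0],"hand": 0}
    - {"slide": [0,0.03,-0.002],"turn": [-0.0004,0,0],"hand": 0}
    - {"slide": [0,0.03,-0.002],"turn": [-0.0004,0,0],"hand": 0}

```text
time: 15.75
ee_pos: [0.6225, -0.1752, 0.2487]
ee_rot: [-179.9, -0.1, 78.9]
wrist_force: [-5.9, 1.0, 0.7]
finger_gap: 0.145
```

```bash
python3 - <<'E'
from plan import *
plan(dock(.026,-.001,.2485),78.95);print(r.observe()['torque'])
E
```

```text
t 15.75 [ 0.6225 -0.1752  0.2487] [-1.7992e+02 -6.0000e-02  7.8930e+01] F [-5.9  1.   0.7] gap 13.7
slide [0.005 0.021 0.002] turn [-0.0004 -0.0003 -0.0001]
[0.33755299 1.43829285 0.02152817]
```

Request:
move_arm:
  series:
    - {"slide": [0,0.015,0],"turn": [-0.0004,0,0],"hand": 0}
    - {"slide": [0,0.03,0],"turn": [-0.0004,0,0],"hand": 0}
    - {"slide": [0,0.03,0],"turn": [-0.0004,0,0],"hand": 0}

```text
time: 16.05
ee_pos: [0.625, -0.1758, 0.2487]
ee_rot: [-179.9, -0.1, 78.9]
wrist_force: [-9.0, 2.4, 3.5]
finger_gap: 0.149
```

```bash
python3 - <<'E'
from plan import *
plan(dock(.026,-.001,.2485),78.95);print(r.observe()['torque'])
s=r.get_image("scene");t=r.get_image("top")
o=np.zeros((560,800,3),np.uint8)
o[:515,:400]=crop(s["color"][:,:,::-1].copy(),190,205,80,103,5);o[:500,405:800]=crop(t["color"][:,:,::-1].copy(),285,145,79,100,5)
cv2.imwrite("pics/i.png",o)
E
```

```text
t 16.05 [ 0.625  -0.1758  0.2487] [-1.799e+02 -6.000e-02  7.893e+01] F [-9.   2.4  3.5] gap 14.0
slide [ 0.006 -0.005  0.002] turn [-0.0006 -0.0004 -0.0001]
[4.52672610e-01 2.17400947e+00 1.07703351e-04]
```

View pics/i.png

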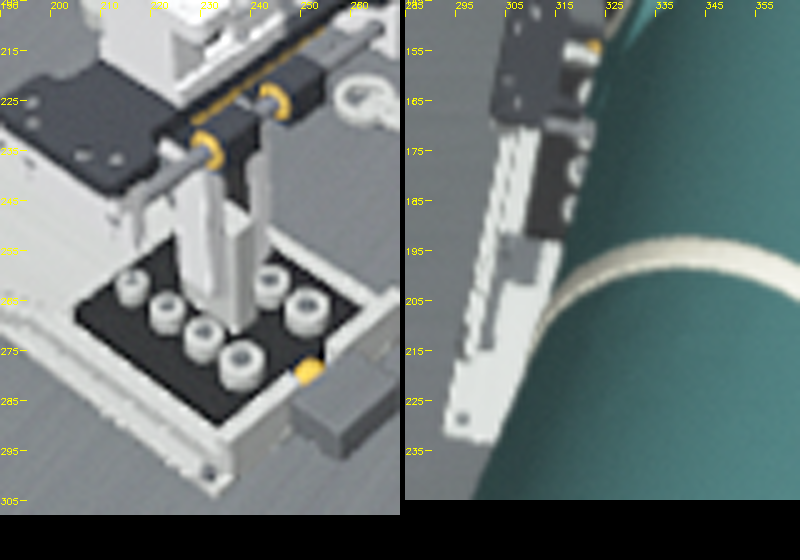

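The top view shows the catch nose at source pixels (305–312, 192–202), the same as at rest, with the tray's rear edge at about row 193. The catch looks dropped; I'll check by template matching against the start image.

```bash
python3 - <<'E'
from plan import *
t=r.get_image("top")["color"][:,:,::-1]
t0=cv2.imread("pics/top0.png")
for (x,y,w,h) in [(299,201,12,14),(303,196,8,18)]:
    m=cv2.matchTemplate(cv2.resize(t[y-4:y+h+4,x-4:x+w+4],None,fx=4,fy=4,interpolation=2),cv2.resize(t0[y:y+h,x:x+w],None,fx=4,fy=4,interpolation=2),cv2.TM_CCOEFF_NORMED)
    print((np.array(cv2.minMaxLoc(m)[3])-16)/4,m.max())
    print(np.abs(t[y:y+h,x:x+w].astype(int)-t0[y:y+h,x:x+w]).mean())
from fit import pose
D=r.get_image("top")
for a in (0,.2):
    P=np.array([(-60,39,36),(-36,39,12),(-60,33,36)],float);q=P.copy();dx=P[:,0]+98;dz=P[:,2]-34
    q[:,0]=-98+dx*np.cos(a)-dz*np.sin(a);q[:,2]=34+dx*np.sin(a)+dz*np.cos(a)
    print(a,proj(D,pose((.5993,-.1692,-.1929),q)).round(1).tolist())
E
```

```text
[ 0.   -0.25] 0.97673994
6.805555555555555
[0. 0.] 0.9881312
6.273148148148148
0 [[307.8, 200.9], [308.3, 193.9], [309.9, 201.4]]
0.2 [[308.1, 201.0], [309.1, 192.1], [310.2, 201.4]]
```

The match is not conclusive about the angle, so I'll settle it by feel: a little further in, then pull back against the catch.

Request:
move_arm:
  series:
    - {"slide": [0,0.01,0],"turn": [-0.0005,0,0],"hand": 0}
    - {"slide": [0,0.02,0],"turn": [-0.0005,0,0],"hand": 0}
    - {"slide": [0,0.02,0],"turn": [-0.0005,0,0],"hand": 0}

```text
time: 16.55
ee_pos: [0.6264, -0.1761, 0.2487]
ee_rot: [-179.9, -0.1, 78.9]
wrist_force: [-10.3, 3.8, 5.0]
finger_gap: 0.146
```

Request:
move_arm:
  series:
    - {"slide": [0,-0.02,-0.002],"turn": [-0.0005,0,0],"hand": 0}
    - {"slide": [0,-0.04,-0.002],"turn": [-0.0005,0,0],"hand": 0}
    - {"slide": [0,-0.04,-0.002],"turn": [-0.0005,0,0],"hand": 0}

```text
time: 16.85
ee_pos: [0.622, -0.1752, 0.2487]
ee_rot: [-179.9, -0.1, 78.9]
wrist_force: [-5.9, 1.6, -0.5]
finger_gap: 0.148
```

Request:
move_arm:
  series:
    - {"slide": [0,-0.015,0],"turn": [0,0,0],"hand": 0}
    - {"slide": [0,-0.03,0],"turn": [0,0,0],"hand": 0}
    - {"slide": [0,-0.03,0],"turn": [0,0,0],"hand": 0}

```text
time: 17.15
ee_pos: [0.619, -0.1747, 0.2487]
ee_rot: [-179.9, -0.1, 78.9]
wrist_force: [-2.0, 0.4, -4.4]
finger_gap: 0.149
```

Request:
move_arm:
  series:
    - {"slide": [0,-0.01,0],"turn": [0,0,0],"hand": 0}
    - {"slide": [0,-0.02,0],"turn": [0,0,0],"hand": 0}
    - {"slide": [0,-0.02,0],"turn": [0,0,0],"hand": 0}

```text
time: 17.45
ee_pos: [0.6177, -0.1746, 0.2491]
ee_rot: [179.9, -0.1, 78.9]
wrist_force: [5.3, -1.8, -7.3]
finger_gap: 0.149
```

Resistance of about 5 N while pulling back (plus the plunger's push) means the catch is down behind the tray. I'll ease the load off, lower to the floor and let go.

Request:
move_arm:
  series:
    - {"slide": [0,0.01,0],"turn": [0.0004,0,0],"hand": 0}
    - {"slide": [0,0.013,0.003],"turn": [0.0004,0,0],"hand": 0}
    - {"slide": [0,0.013,0.006],"turn": [0.0004,0,0],"hand": 0}
    - {"slide": [0,0.013,0.006],"turn": [0.0004,0,0],"hand": 0}

```text
time: 17.85
ee_pos: [0.6187, -0.1748, 0.2486]
ee_rot: [-180.0, -0.1, 78.9]
wrist_force: [-5.8, 1.7, 1.5]
finger_gap: 0.148
```

Request:
move_arm:
  series:
    - {"slide": [0,0,0],"turn": [0,0,0],"hand": 18}
    - {"slide": [0,0,0],"turn": [0,0,0],"hand": 24}
    - {"slide": [0,0,0],"turn": [0,0,0],"hand": 24}
    - {"slide": [0,0,0],"turn": [0,0,0],"hand": 24}
    - {"slide": [0,0,0],"turn": [0,0,0],"hand": 24}

```text
time: 18.35
ee_pos: [0.6188, -0.1748, 0.2486]
ee_rot: [-180.0, -0.1, 78.9]
wrist_force: [-0.7, 0.1, -0.3]
finger_gap: 0.253
```

Released; withdrawing straight up, then away.

Request:
move_arm:
  series:
    - {"slide": [0,0,-0.1],"turn": [0,0,0],"hand": 24}
    - {"slide": [0,0,-0.3],"turn": [0,0,0],"hand": 24}
    - {"slide": [0,0,-0.6],"turn": [0,0,0],"hand": 24}
    - {"slide": [0,0,-0.99],"turn": [0,0,0],"hand": 24}
    - {"slide": [0,0,-0.99],"turn": [0,0,0],"hand": 24}

```text
time: 18.85
ee_pos: [0.6197, -0.1755, 0.3535]
ee_rot: [179.6, -0.1, 78.9]
wrist_force: [0.4, -0.7, -0.2]
finger_gap: 0.255
```

Request:
move_arm:
  series:
    - {"slide": [0.3,-0.2,-0.3],"turn": [0,0,0],"hand": 24}
    - {"slide": [0.6,-0.5,-0.5],"turn": [0,0,0],"hand": 24}
    - {"slide": [0.99,-0.8,-0.5],"turn": [0,0,0],"hand": 24}

```text
time: 19.15
ee_pos: [0.5593, -0.063, 0.406]
ee_rot: [179.3, -0.1, 78.8]
wrist_force: [1.5, 1.1, -0.9]
finger_gap: 0.259
```

Request:
move_arm:
  series:
    - {"slide": [0.4,-0.2,0],"turn": [0,0,0],"hand": 24}
    - {"slide": [0.8,-0.5,0],"turn": [0,0,0],"hand": 24}
    - {"slide": [0.99,-0.8,0],"turn": [0,0,0],"hand": 24}
    - {"slide": [0.99,-0.8,0],"turn": [0,0,0],"hand": 24}

```text
time: 19.55
ee_pos: [0.4979, 0.0531, 0.4058]
ee_rot: [179.3, -0.2, 79.1]
wrist_force: [0.8, -1.5, 1.1]
finger_gap: 0.257
```

```bash
python3 - <<'E'
from plan import *
s=r.get_image("scene");t=r.get_image("top")
o=np.zeros((560,800,3),np.uint8)
o[:500,:400]=crop(s["color"][:,:,::-1].copy(),175,205,100,125,4)[:500];o[:500,405:800]=crop(t["color"][:,:,::-1].copy(),285,145,79,100,5)
cv2.imwrite("pics/j.png",o);cv2.imwrite("pics/top_end.png",t["color"][:,:,::-1])
E
```

```text
(no output)
```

View pics/j.png

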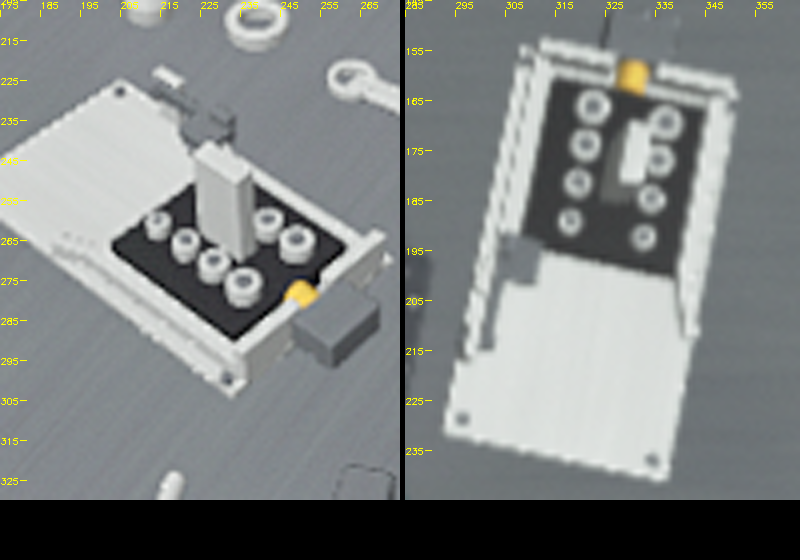

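```bash
python3 - <<'E'
from fit import *
t=r.get_image("top");s=r.get_image("scene")
w=np.r_[back(t,[(339.0,200.2)],[.024]),back(s,[(175+112/4-.4,205+246/4-.4),(175+234/4-.4,205+340/4-.4)],[.024,.024])]
D=(.5993,-.1692,-11.05);a=np.radians(D[2]);d=w[:,:2]-D[:2]
print(d@np.array([[np.cos(a),-np.sin(a)],[np.sin(a),np.cos(a)]]))
s0=cv2.imread("pics/scene0.png");si=s["color"][:,:,::-1]
x,y,w_,h=214,228,20,10
m=cv2.matchTemplate(si[y-10:y+h+10,x-10:x+w_+10],s0[y:y+h,x:x+w_],cv2.TM_CCOEFF_NORMED);print("catch shift px",np.array(cv2.minMaxLoc(m)[3])-10,m.max())
o=r.observe();print(o["time"],o["wrist_force"])
E
```

```text
[[-0.03775428 -0.04843466]
 [-0.03206096 -0.04593466]
 [ 0.06616901 -0.04853689]]
catch shift px [0 0] 0.998693
19.75 [-0.12167593 -0.68220033 -0.17519265]
```

```bash
python3 -c "
from station import r
print(r.finish_job())"
```

```text
the job is handed in; nothing more can be done
None
```

The tray is back in its dock, held between the plunger and the dropped catch, and I handed the job in at about 19.8 s. No verdict was reported.

I picked the tray up by its handle and set it flat on the apron. I then slid it under the catch and against the plunger until pulling back met about 5 N of resistance from the catch. After that I let go and withdrew.

**Last checks**
- **Catch:** it looks exactly as it did at rest in the scene view (0 px shift, match 0.999).
- **Tray position:** the measured corners put the centre at about x 12–18 mm and y about −1 to −4 mm in the dock frame. The measurement is only good to a few mm, so the y figure touches the 4 mm limit. The rails limit the tray to about ±2 mm.
- **Robot:** it touches nothing, and the wrist force reads about zero.

**What disagreed or went over**
- **Force:** early in the slide I pressed too hard for a moment. The wrist read about 24 N horizontally and 29 N vertically, roughly 42 N in all once the tray's weight is counted. That is over the advised 25 N but under the 45 N limit. I eased off at once, and the later readings stayed near 11 N or below.
- **Dock position:** the two cameras differed by about 4 mm on the dock's y position. The plunger was also met about 7 mm later than the estimate, so I settled the final depth by feel.
- **Bystanders:** I saw no sign of any being moved, but I did not measure them at the end.

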